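Fill the tablet tin from the scoop, fit the nested lids, lift the cover off

TASK

Take the loaded scoop by its handle and shake its six detergent tablets out over the open round tin so that all are in it and at least two lie on each side of the divider, without touching them with the fingers, then set the scoop down flat on the table, empty. Carry the nested pair of lids over by the inner lid's knob and lower it onto the tin without dropping it, so that the inner lid is fully seated and the outer lid rests on it; let go, then take the outer lid alone by its collar and lift it straight up off the knob, leaving the inner lid undisturbed. Finish while holding the outer lid level, clear above the knob and straight over the tin; leave the other things on the table where they are.

Things in the scene. Friction and masses are not known exactly. Their poses are not given: they have to be found in the camera images.
- tin: Open round steel tin, fixed. Outer diameter 150 mm, inner 140 mm, 62 mm high, floor 5 mm thick. Origin: centre of its underside. A divider wall 4 mm thick, its top 27 mm above the underside, runs across the full diameter along the tin's x axis and makes the two sides (y > 0 and y < 0).
- inner_lid: Aluminium inner lid, about 220 g, black knob. Origin: centre of its plug's underside, z up. Plug 8 mm deep, 122 to 132 mm diameter, fits in the tin with 3 mm play; disc 156 mm diameter, 8 to 12 mm up, rests on the tin's rim (seated: origin 54 mm above the tin's). Knob: stem 16 mm diameter, 12 to 45 mm up, head 22 mm, 45 to 72 mm up, through the outer lid's hole. Starts on the table, nested.
- inner_knob (a point): On the axis of the inner lid's knob, 12 mm below its top, 60 mm above the inner lid's origin: a place to put the TCP to grip from above. The knob stands 34 mm out above the outer lid's collar. Lifting by it carries the outer lid along on the inner lid's disc.
- outer_lid: Steel outer lid, about 130 g, loose on the inner lid's disc (origin then 12 mm above the inner's). Origin: centre of its plate's underside, z up. Plate 168 mm diameter, 4 mm thick; rim reaches 9 mm down around the inner disc, 2.5 mm play; collar (tube) in the middle, 48 mm outside, 38 mm bore, 4 to 26 mm up. The knob passes freely; nothing latches.
- outer_collar (a point): Centre of the top edge of the outer lid's collar, 26 mm above the outer lid's origin. Gripping from above with the TCP here puts the fingertips about 3 mm above the plate, with the knob standing 34 mm up between the fingers.
- scoop: Aluminium scoop, 140 g, tablets in it (two lanes of three along x). Origin: centre of the trough's underside, z up. Trough x -45 to 45 mm, 58 mm wide, floor 3 mm, walls 3 mm thick to 34 mm high, open at the mouth x = -45 mm. Black bar handle x 45 to 130 mm, 16 mm wide, z 21 to 39 mm. Smooth: tablets start to slide out when the mouth is tipped down about 14 to 20 degrees.
- scoop_grip (a point): Point in the middle of the handle's cross-section, at x = 75 mm, z = 30 mm in the scoop's frame: a good place to grip from above, fingers closing along the scoop's y.
- scoop_mouth (a point): Middle of the floor's edge at the open mouth, x = -45 mm, z = 3 mm in the scoop's frame; the tablets leave here, along the scoop's -x.
- tab0: Detergent tablet, white block 20 x 20 x 14 mm with rounded edges, 12 g, starting in the scoop. Origin: centre of its underside as it lies at the start.
- tab1: Detergent tablet, white block 20 x 20 x 14 mm with rounded edges, 12 g, starting in the scoop. Origin: centre of its underside as it lies at the start.
- tab2: Detergent tablet, white block 20 x 20 x 14 mm with rounded edges, 12 g, starting in the scoop. Origin: centre of its underside as it lies at the start.
- tab3: Detergent tablet, white block 20 x 20 x 14 mm with rounded edges, 12 g, starting in the scoop. Origin: centre of its underside as it lies at the start.
- tab4: Detergent tablet, white block 20 x 20 x 14 mm with rounded edges, 12 g, starting in the scoop. Origin: centre of its underside as it lies at the start.
- tab5: Detergent tablet, white block 20 x 20 x 14 mm with rounded edges, 12 g, starting in the scoop. Origin: centre of its underside as it lies at the start.
- mug: Bystander: white mug 72 mm diameter, 85 mm high, beyond the tin. Origin: centre of the underside.
- jar: Bystander: glass jar with steel cap, 64 mm diameter, 75 mm high, beyond the tin. Origin: centre of the underside.
- jug: Bystander: white plastic bottle, 84 mm diameter, 200 mm high, on the left. Origin: centre of the underside.
- brush: Bystander: wooden lint brush lying on the right. Origin: about its middle, underside.
- dish: Bystander: small steel dish, 90 mm diameter, 22 mm high, beyond the tin. Origin: centre of the underside.

How it is judged (in metres and radians):
On the way, in this order (a step that is already met when the one before it is completed fails the run):
1. the scoop is lifted in the fingers (height (world z) of scoop above 0.05 m and contact force between the fingers and scoop above 0.5 N), for 0.1 s.
2. all six tablets lie in the tin, at least two on each side of the divider, the scoop still held (horizontal distance between each of tab0, tab1, tab2, tab3, tab4, tab5 and tin below 0.074 m and z of each of tab0, tab1, tab2, tab3, tab4, tab5 in the frame of tin below 0.048 m and (y of each of tab0, tab1 in the frame of tin below 0 m or y of each of tab0, tab2 in the frame of tin below 0 m or y of each of tab0, tab3 in the frame of tin below 0 m or y of each of tab0, tab4 in the frame of tin below 0 m or y of each of tab0, tab5 in the frame of tin below 0 m or y of each of tab1, tab2 in the frame of tin below 0 m or y of each of tab1, tab3 in the frame of tin below 0 m or y of each of tab1, tab4 in the frame of tin below 0 m or y of each of tab1, tab5 in the frame of tin below 0 m or y of each of tab2, tab3 in the frame of tin below 0 m or y of each of tab2, tab4 in the frame of tin below 0 m or y of each of tab2, tab5 in the frame of tin below 0 m or y of each of tab3, tab4 in the frame of tin below 0 m or y of each of tab3, tab5 in the frame of tin below 0 m or y of each of tab4, tab5 in the frame of tin below 0 m) and (y of each of tab0, tab1 in the frame of tin above 0 m or y of each of tab0, tab2 in the frame of tin above 0 m or y of each of tab0, tab3 in the frame of tin above 0 m or y of each of tab0, tab4 in the frame of tin above 0 m or y of each of tab0, tab5 in the frame of tin above 0 m or y of each of tab1, tab2 in the frame of tin above 0 m or y of each of tab1, tab3 in the frame of tin above 0 m or y of each of tab1, tab4 in the frame of tin above 0 m or y of each of tab1, tab5 in the frame of tin above 0 m or y of each of tab2, tab3 in the frame of tin above 0 m or y of each of tab2, tab4 in the frame of tin above 0 m or y of each of tab2, tab5 in the frame of tin above 0 m or y of each of tab3, tab4 in the frame of tin above 0 m or y of each of tab3, tab5 in the frame of tin above 0 m or y of each of tab4, tab5 in the frame of tin above 0 m) and contact force between the fingers and scoop above 0.5 N), for 0.2 s.
3. the scoop is back flat on the table, the inner lid is seated on the tin with the outer lid resting on it, and the fingers have let go (height (world z) of scoop below 0.012 m and angle between scoop's own z axis and vertical below 0.15 rad and horizontal distance between inner_lid and tin below 0.007 m and z of inner_lid in the frame of tin between 0.051 and 0.057 m and angle between inner_lid's own z axis and vertical below 0.06 rad and z of outer_lid in the frame of inner_lid below 0.016 m and contact force between the fingers and inner_lid below 0.1 N and contact force between the fingers and outer_lid below 0.1 N), for 0.1 s.
At the end, for the whole second after the job is handed in: Fingers hold the outer lid still, level (0.2 rad), within 50 mm of the tin's axis, its plate 4 mm or more above the knob, touching nothing else; inner lid seated (7 mm sideways, 3 mm height, 0.06 rad); six tablets in the tin, two or more each side of the divider; scoop flat on the table (horizontal distance between inner_lid and tin below 0.007 m and z of inner_lid in the frame of tin between 0.051 and 0.057 m and angle between inner_lid's own z axis and vertical below 0.06 rad and height (world z) of scoop below 0.012 m and angle between scoop's own z axis and vertical below 0.15 rad and horizontal distance between each of tab0, tab1, tab2, tab3, tab4, tab5 and tin below 0.074 m and z of each of tab0, tab1, tab2, tab3, tab4, tab5 in the frame of tin below 0.048 m and (y of each of tab0, tab1 in the frame of tin below 0 m or y of each of tab0, tab2 in the frame of tin below 0 m or y of each of tab0, tab3 in the frame of tin below 0 m or y of each of tab0, tab4 in the frame of tin below 0 m or y of each of tab0, tab5 in the frame of tin below 0 m or y of each of tab1, tab2 in the frame of tin below 0 m or y of each of tab1, tab3 in the frame of tin below 0 m or y of each of tab1, tab4 in the frame of tin below 0 m or y of each of tab1, tab5 in the frame of tin below 0 m or y of each of tab2, tab3 in the frame of tin below 0 m or y of each of tab2, tab4 in the frame of tin below 0 m or y of each of tab2, tab5 in the frame of tin below 0 m or y of each of tab3, tab4 in the frame of tin below 0 m or y of each of tab3, tab5 in the frame of tin below 0 m or y of each of tab4, tab5 in the frame of tin below 0 m) and (y of each of tab0, tab1 in the frame of tin above 0 m or y of each of tab0, tab2 in the frame of tin above 0 m or y of each of tab0, tab3 in the frame of tin above 0 m or y of each of tab0, tab4 in the frame of tin above 0 m or y of each of tab0, tab5 in the frame of tin above 0 m or y of each of tab1, tab2 in the frame of tin above 0 m or y of each of tab1, tab3 in the frame of tin above 0 m or y of each of tab1, tab4 in the frame of tin above 0 m or y of each of tab1, tab5 in the frame of tin above 0 m or y of each of tab2, tab3 in the frame of tin above 0 m or y of each of tab2, tab4 in the frame of tin above 0 m or y of each of tab2, tab5 in the frame of tin above 0 m or y of each of tab3, tab4 in the frame of tin above 0 m or y of each of tab3, tab5 in the frame of tin above 0 m or y of each of tab4, tab5 in the frame of tin above 0 m) and z of outer_lid in the frame of inner_lid above 0.076 m and horizontal distance between outer_lid and tin below 0.05 m and angle between outer_lid's own z axis and vertical below 0.2 rad and contact force between the fingers and outer_lid above 0.5 N and contact force between outer_lid and inner_lid below 0.1 N and contact force between outer_lid and tin below 0.1 N and linear speed of outer_lid below 0.05 m/s); the arm keeps its last pose, push and grip.
It fails at once if the inner lid is off its seat, lifted or tilted while the outer lid is raised off it (z of outer_lid in the frame of inner_lid above 0.03 m and not (horizontal distance between inner_lid and tin below 0.007 m and z of inner_lid in the frame of tin between 0.051 and 0.057 m and angle between inner_lid's own z axis and vertical below 0.06 rad)).
It fails at once if the lids are dropped: the inner lid is in the air above its seat with no finger on it (height (world z) of inner_lid above 0.075 m and contact force between the fingers and inner_lid below 0.02 N).
It fails at once if a tablet is handled by the fingers (contact force between the fingers and tab0 above 0.5 N or contact force between the fingers and tab1 above 0.5 N or contact force between the fingers and tab2 above 0.5 N or contact force between the fingers and tab3 above 0.5 N or contact force between the fingers and tab4 above 0.5 N or contact force between the fingers and tab5 above 0.5 N).
It fails at once if a bystander is moved by more than 30 mm or tipped (distance of any of mug, jar, jug, brush, dish from where it was at the start of the episode above 0.03 m or angle between any of mug, jar, jug, dish's own z axis and vertical above 0.4 rad).
It also fails if it takes over 72 s, if anything falls off the work surface, if the arm or the gripper's body presses on something with over 40 N, if the wrist force passes 120 N, or if a joint passes its speed limit or range.

ROBOT

A 6-joint arm with a two-finger parallel gripper is mounted at the origin on the work surface. World frame = base frame: x ahead of the robot, y to its left, z up, the work surface at z = 0. Lengths are in mm, angles in rad, forces in N, time in s.
With the tool pointing down it reaches from about 350 to 775 mm from the base axis. Payload 7.3 kg.
Tool frame: the origin (TCP) lies between the finger pads, 19 mm behind the fingertips; this is the grasp point; z points along the fingers, y is the line along which they close (so a half turn about z gives the same grasp; the last joint's range is limited). The gripper opens to 92 mm and grips with 3 to 60 N. Pads are 19 mm wide; open, the fingers measure 130 mm over their backs; the gripper's body (75 mm by 190 mm) begins 47 mm behind the grasp point.
Start: joints at [1.172, 0.342, 1.524, -0, 1.275, -0.146], TCP at [131.294, 508.335, 245.541] pointing down, gripper open.
Joint ranges: [-2.53, 2.53], [-0.77, 2.02], [0.04, 2.7], [-1, 4.14], [0.28, 2.66], [-3.11, 3.11]. Speed limits (rad/s): [2.57, 2.57, 3.14, 3.14, 3.14, 3.14].

INTERFACE

Orientations are given as [roll, pitch, yaw] about the fixed x, y, z axes, in that order (R = Rz(yaw) Ry(pitch) Rx(roll)).
In Python, from plant import get_obs, vision, workorder gives the robot as it stands.
- The arm moves only by the shell command python3 -m pendant 'ROWS' [OPENING]. ROWS is a JSON object of lists of equal length, an entry for each row: "dp": the shift along the tool's x, y, z in m, a list of three; "rotation": the turn, a rotation vector about the tool's x, y, z in rad, a list of three. A call has 1 to 8 rows; each row is the pose to reach, as a shift and turn from the pose commanded when the call began, along the tool's axes at that moment; what a row does not reach only later rows make up. A row lasts 1/8 s, in which the tool goes at most 62.5 mm and 10.7 degrees, less where a joint would pass 70% of its speed; a pose out of reach is approached as far as the arm can. A call with a gripper value outside its range is refused whole. OPENING is the finger opening in m, from 0 to 0.0918, set as the call begins (- or left out, the last holds). The fingers move at their own pace and stop on an object; the grip force is fixed at half the most. Time passes only in rows, so rows that repeat a pose let the fingers close. It gives the time, the measured TCP pose, the force, the opening and the grip force at its end, in the units of the state.
- get_obs(): the state, without advancing time (a new reading comes with each control period).
- vision.capture(name): name is "scene" or "top"; returns a dict with "pixels" (400x640x3 uint8, red, green, blue), "vfov" (degrees; the focal length in pixels is half the picture's height over the tangent of half this angle, whatever the lens; pixels are square), "cx", "cy" (the principal point, pixels), "pose" (4x4, takes a point from camera to world coordinates). Camera axes: x right, y up, looking along -z (the intrinsics and any distortion apply to the point x, -y, -z); pixel columns grow to the right and rows downward; lengths in mm; the calibration is good to about 2 mm. A picture is of the moment at which its call begins. There is no depth.
- workorder.close_job(): hands the job in; it is judged then, once.
The state is a dict: "time": time; "joint_positions": joint angles; "dq": joint speeds; "tau": joint torques, N m; "tool_pos": TCP position; "tcp_rot": TCP orientation; "contact_force": force on the tool from outside, world axes, zero at the start; "moment": the same for the moment, N m; "grip_width": finger opening in mm; "finger_force": force on a finger pad.
Only numpy, scipy, OpenCV 4.12 (cv2) and the standard library are available. Lean on these libraries where they do the work, as an engineer would, in place of code of your own. Each camera call takes 0.05 s, during which the arm holds its last target. There are 200 camera calls.

## Working session

There is one attempt and no reset: what is moved stays moved. The work goes in short steps, Python scripts to look and compute and a shell command to move; the robot and the scene stay as the last step left them, time stands still between calls to the robot, and variables do not carry over. Pictures are saved under pics/ and viewed, at most 14 in all, crops included, and the job is handed in when it is done.

```bash
ls; mkdir -p pics
python3 - <<'E'
from plant import get_obs, vision
import cv2,numpy as np
print(get_obs())
for n in("scene","top"):
    c=vision.capture(n); cv2.imwrite(f"pics/{n}0.png",c["pixels"][:,:,::-1]); np.save(f"pics/{n}0.npy",c,allow_pickle=True)
    print({k:v for k,v in c.items() if k!="pixels"})
E
```

```text
pics
{'time': 0.0, 'joint_positions': array([ 1.17196647e+00,  3.42696942e-01,  1.52502207e+00, -1.88372298e-05,
        1.27537280e+00, -1.45979743e-01]), 'dq': array([ 1.79519732e-04,  7.98779616e-04,  1.81233386e-04,  1.07136966e-03,
       -3.69140136e-05,  3.94354283e-04]), 'tau': array([ 1.33465786e-03, -4.31230474e+01, -2.44220960e+01,  7.18296412e-02,
        5.59654017e-02, -1.43762286e-04]), 'tool_pos': array([131.16266427, 507.96454636, 244.85654896]), 'tcp_rot': array([-3.14010682e+00, -2.00249503e-04,  2.88874789e+00]), 'contact_force': array([ 0.42815926,  0.19582903, -0.8456905 ]), 'moment': array([-0.04090737, -0.01558023, -0.03679917]), 'finger_force': 0.0, 'grip_width': 91.65290508969775}
{'vfov': 57.25975923975708, 'cx': 316.03917276616, 'cy': 195.92300996124519, 'pose': array([[ 6.11733316e-01, -6.27139025e-01,  4.82160756e-01,
         1.02418681e+03],
       [ 7.90995207e-01,  4.92968868e-01, -3.62364840e-01,
        -3.02717385e+02],
       [-1.04371099e-02,  6.03057492e-01,  7.97629443e-01,
         8.09845445e+02],
       [ 0.00000000e+00,  0.00000000e+00,  0.00000000e+00,
         1.00000000e+00]])}
{'vfov': 49.69521021699831, 'cx': 314.348398699928, 'cy': 206.06267310331003, 'pose': array([[-4.59780474e-02,  9.78557214e-01, -2.00777984e-01,
         2.85009795e+02],
       [-9.98940219e-01, -4.46148223e-02,  1.13118201e-02,
         3.36078345e+01],
       [ 2.11158907e-03,  2.01085298e-01,  9.79571459e-01,
         1.43798991e+03],
       [ 0.00000000e+00,  0.00000000e+00,  0.00000000e+00,
         1.00000000e+00]])}
```

View pics/scene0.png

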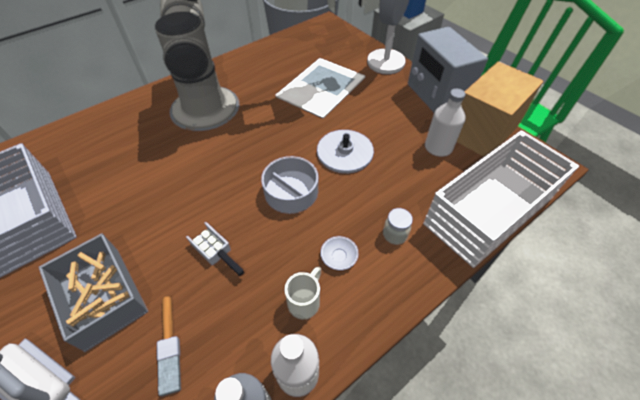

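View pics/top0.png

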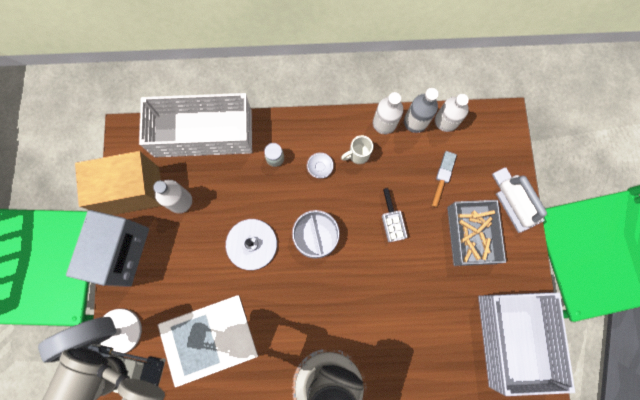

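The scene view shows the scoop at (208,243) with its handle toward (238,272), the tin at (290,185) and the lids at (345,150). In the top view the scoop is at (395,225) with its handle up, the tin at (316,234) and the lids at (251,244). Next I'll fit silhouettes of the known shapes in both views.

```bash
cat > h.py <<'E'
import numpy as np, cv2
from scipy.optimize import least_squares
def load(n,i=0): return np.load(f"pics/{n}{i}.npy",allow_pickle=True).item()
def snap(n,i):
    from plant import vision
    c=vision.capture(n); np.save(f"pics/{n}{i}.npy",c,allow_pickle=True); return c
def proj(c,P):
    T=np.linalg.inv(c["pose"]); p=np.atleast_2d(P)@T[:3,:3].T+T[:3,3]
    f=200/np.tan(np.radians(c["vfov"])/2)
    return np.c_[c["cx"]+f*p[:,0]/-p[:,2], c["cy"]-f*p[:,1]/-p[:,2]]
def ray(c,uv):
    f=200/np.tan(np.radians(c["vfov"])/2)
    d=c["pose"][:3,:3]@np.array([(uv[0]-c["cx"])/f,-(uv[1]-c["cy"])/f,-1]); return c["pose"][:3,3],d/np.linalg.norm(d)
def onplane(c,uv,z):
    o,d=ray(c,uv); return o+d*(z-o[2])/d[2]
def tri(cs,uvs):
    A=np.zeros((3,3));b=np.zeros(3)
    for c,u in zip(cs,uvs):
        o,d=ray(c,u); M=np.eye(3)-np.outer(d,d); A+=M;b+=M@o
    return np.linalg.solve(A,b)
def circ(r,z,n=72):
    a=np.linspace(0,2*np.pi,n,endpoint=False); return np.c_[r*np.cos(a),r*np.sin(a),0*a+z]
def rz(P,a): 
    R=np.array([[np.cos(a),-np.sin(a),0],[np.sin(a),np.cos(a),0],[0,0,1]]); return P@R.T
E
python3 - <<'E'
from h import *
s,t=load("scene"),load("top")
for c,uv in((s,(290,190)),(t,(316,236)),(s,(346,140)),(t,(251,243)),(s,(209,243)),(t,(396,228))): print(onplane(c,uv,30).round())
def crop(c,u,v,w,h,k=4): return cv2.resize(c["pixels"][v-h//2:v+h//2,u-w//2:u+w//2],None,fx=k,fy=k,interpolation=cv2.INTER_CUBIC)
w,h=66,74
A=np.vstack([np.hstack([crop(s,u,v,w,h) for u,v in((290,185),(345,151),(216,250))]),np.hstack([crop(t,u,v,w,h) for u,v in((316,234),(251,244),(394,216))])])
cv2.imwrite("pics/crops.png",A[:,:,::-1]);print(A.shape)
E
```

```text
[493.   8.  30.]
[473.  17.  30.]
[441. 252.  30.]
[460. 230.  30.]
[ 505. -242.   30.]
[ 488. -248.   30.]
(592, 792, 3)
```

View pics/crops.png

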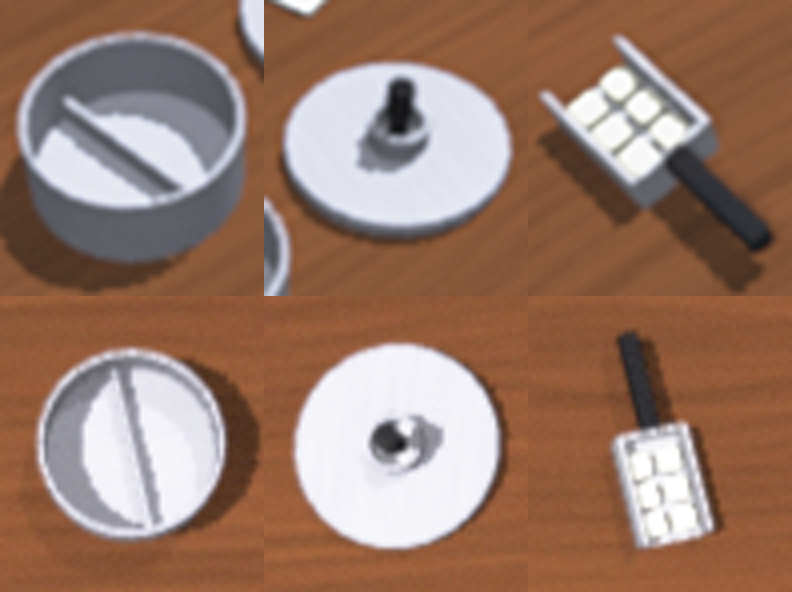

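Crops: tin rim, lid disc and knob, and scoop are all clean; the scoop's mouth faces the robot, and the divider runs roughly along world x.

```bash
cat >> h.py <<'E'
def mask(c,uv,dark=False):
    p=c["pixels"].astype(int); m=(p[...,0]-p[...,2]<25)
    m=cv2.resize(((p[...,0]-p[...,2]).astype(np.float32)),None,fx=4,fy=4,interpolation=cv2.INTER_CUBIC)<28
    n,l,st,_=cv2.connectedComponentsWithStats(m.astype(np.uint8))
    k=l[int(uv[1]*4+2),int(uv[0]*4+2)]; m=(l==k).astype(np.uint8)
    ct=max(cv2.findContours(m,cv2.RETR_EXTERNAL,cv2.CHAIN_APPROX_NONE)[0],key=cv2.contourArea)[:,0]
    return (ct+.5)/4-.5
def resid(c,ct,hulls):
    d=np.full(len(ct),-1e9)
    for H in hulls:
        h=cv2.convexHull(proj(c,H).astype(np.float32))
        d=np.maximum(d,[cv2.pointPolygonTest(h,(float(x),float(y)),True) for x,y in ct])
    return d
E
python3 - <<'E'
from h import *
s,t=load("scene"),load("top")
tin=[np.r_[circ(75,0),circ(75,62)]]; lid=[np.r_[circ(84,3),circ(84,16)]]
box=lambda a,b,y,z0,z1:np.array([[x,v,z] for x in(a,b) for v in(-y,y) for z in(z0,z1)],float)
sc=[box(-45,45,29,0,34),box(45,130,8,21,39)]
def fit(name,parts,uvs,p0,yaw):
    for sel in((0,),(1,),(0,1)):
        cs=[((s,t)[i],mask((s,t)[i],uvs[i])) for i in sel]
        def f(p,cs=cs):
            R=[]
            for c,ct in cs:
                hs=[rz(P,p[3] if yaw else 0)+[p[0],p[1],p[2]*10 if len(sel)==2 else 0] for P in parts]
                R.append(resid(c,ct,hs)/np.sqrt(len(ct)))
            return np.concatenate(R)
        r=least_squares(f,p0,loss="soft_l1",f_scale=.1,x_scale=[10,10,1]+[.1]*yaw,diff_step=1e-4)
        p=r.x.copy();p[2]*=10
        print(name,sel,p.round(3),"rms",[round(float(np.sqrt(np.mean(q**2))),2) for q in np.split(f(r.x),np.cumsum([len(ct) for _,ct in cs])[:-1])],[len(ct) for _,ct in cs])
fit("tin",tin,[(290,200),(330,234)],[478,12,0.1],0)
fit("lid",lid,[(325,151),(235,244)],[455,240,.1],0)
fit("scoop",sc,[(212,246),(396,228)],[495,-245,.1,.15],1)
E
```

```text
tin (0,) [476.954  20.048   1.   ] rms [0.01] [679]
tin (1,) [479.126  17.612   1.   ] rms [0.01] [546]
tin (0, 1) [479.043  18.245   3.451] rms [0.01, 0.01] [679, 546]
lid (0,) [457.041 234.306   1.   ] rms [0.02] [581]
lid (1,) [459.217 232.111   1.   ] rms [0.01] [589]
lid (0, 1) [459.138 231.791   3.593] rms [0.01, 0.01] [581, 589]
scoop (0,) [ 5.01414e+02 -2.41241e+02  5.53488e+02  1.69000e-01] rms [0.07] [617]
scoop (1,) [ 4.96239e+02 -2.45154e+02  1.00000e+00  1.67000e-01] rms [0.02] [532]
scoop (0, 1) [ 4.98095e+02 -2.42909e+02  7.97000e-01  1.69000e-01] rms [0.08, 0.03] [617, 532]
```

```bash
cat >> h.py <<'E'
from scipy.spatial.transform import Rotation as Ro
def to(pos,psi,tilt=0,frm=None):
    if frm is None:
        from plant import get_obs
        o=get_obs(); p=o["tool_pos"]; R=Ro.from_euler("xyz",o["tcp_rot"])
    else: p,R=np.array(frm[0],float),Ro.from_euler("zyx",[frm[1],-frm[2],np.pi])
    G=Ro.from_euler("zyx",[psi,-tilt,np.pi]) if False else Ro.from_euler("ZYX",[psi,-tilt,np.pi])
    if frm is not None: R=Ro.from_euler("ZYX",[frm[1],-frm[2],np.pi])
    print("dp",(R.inv().apply(np.array(pos)-p)/1000).round(4),"rot",(R.inv()*G).as_rotvec().round(4))
E
python3 - <<'E'
from h import *
s,t=load("scene"),load("top")
for c,a,b in((s,(274,173),(301.5,195.5)),(t,(321.75,254.25),(313,215.5))):
    A,B=onplane(c,a,27),onplane(c,b,27); print(A.round(1),B.round(1),"yaw",np.arctan2(*(B-A)[1::-1]).round(3))
for n,a,b in(("dish",(339,254),(320,166)),("mug",(303,295),(361,150)),("jar",(398,226),(274,154)),("bottle",(452,120),(172,195)),("knobtop",(346,134.5),(249,242))): print(n,tri((s,t),(a,b)).round())
to((572,-230.5,120),.168)
E
```

```text
[413.8   9.4  27. ] [525.7  23.1  27. ] yaw 0.122
[412.9   0.6  27. ] [542.5  23.3  27. ] yaw 0.173
dish [717.  -7.  14.]
mug [ 757. -146.   47.]
jar [758. 147.  42.]
bottle [621. 473. 108.]
knobtop [459. 231.  77.]
dp [-0.6116 -0.6046  0.1256] rot [-7.0000e-04  1.9000e-03  2.7207e+00]
```

```bash
python3 -m pendant '{"dp":[[-0.612,-0.605,0.1],[-0.612,-0.605,0.1],[-0.612,-0.605,0.1],[-0.612,-0.605,0.1],[-0.612,-0.605,0.1],[-0.612,-0.605,0.1],[-0.612,-0.605,0.1],[-0.612,-0.605,0.1]],"rotation":[[0,0,2.72],[0,0,2.72],[0,0,2.72],[0,0,2.72],[0,0,2.72],[0,0,2.72],[0,0,2.72],[0,0,2.72]]}' 0.06; python3 -c "
from h import *
to((572,-230.5,120),.168)"
```

```text
time: 1.1
tool_pos: [386.6, 80.0, 187.6]
tcp_rot: [3.141, -0.0, 1.382]
contact_force: [1.3, 0.8, 0.1]
grip_width: 60.1
finger_force: 0.0
dp [-0.2703  0.2403  0.0676] rot [ 1.0000e-04 -5.0000e-04  1.2143e+00]
```

```bash
python3 -m pendant '{"dp":[[-0.27,0.24,0.067],[-0.27,0.24,0.067],[-0.27,0.24,0.067],[-0.27,0.24,0.067],[-0.27,0.24,0.067],[-0.27,0.24,0.067],[-0.27,0.24,0.067],[-0.27,0.24,0.067]],"rotation":[[0,0,1.214],[0,0,1.214],[0,0,1.214],[0,0,1.214],[0,0,1.214],[0,0,1.214],[0,0,1.214],[0,0,1.214]]}'; python3 -c "
from h import *
to((572,-230.5,30),.168)
c=snap('top',1);s=snap('scene',1)
w,h=100,75
cr=lambda c,u,v:cv2.resize(c['pixels'][v-h:v+h,u-w:u+w],None,fx=2,fy=2)
cv2.imwrite('pics/a.png',np.vstack([cr(s,216,250),cr(c,394,216)])[:,:,::-1])"
```

```text
time: 2.1
tool_pos: [572.7, -227.3, 119.7]
tcp_rot: [-3.14, 0.001, 0.175]
contact_force: [0.2, 0.2, -0.5]
grip_width: 59.9
finger_force: 0.0
dp [-0.0011  0.0032  0.0897] rot [-0.0014  0.0015  0.0068]
```

View pics/a.png

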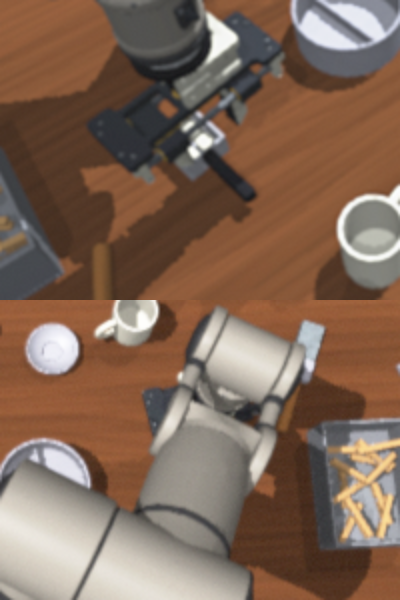

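The gripper hangs straight over the scoop with the handle running between the fingers, near (215,160) in the upper crop. Now descend and grip.

```bash
python3 -m pendant '{"dp":[[-0.001,0.003,0.03],[-0.001,0.003,0.06],[-0.001,0.003,0.089],[-0.001,0.003,0.089],[-0.001,0.003,0.089]],"rotation":[[0,0,-0.007],[0,0,-0.007],[0,0,-0.007],[0,0,-0.007],[0,0,-0.007]]}'; python3 -m pendant '{"dp":[[0,0,0],[0,0,0],[0,0,0],[0,0,0]],"rotation":[[0,0,0],[0,0,0],[0,0,0],[0,0,0]]}' 0;  python3 -c "
from plant import get_obs;o=get_obs();print(o['tool_pos'],o['tcp_rot'])"
```

```text
time: 2.82
tool_pos: [573.4, -230.1, 33.2]
tcp_rot: [3.14, -0.002, 0.183]
contact_force: [-0.1, 0.1, 0.7]
grip_width: 60.1
finger_force: 0.0
time: 3.32
tool_pos: [572.7, -230.2, 32.0]
tcp_rot: [3.142, -0.0, 0.182]
contact_force: [1.0, 0.8, 0.6]
grip_width: 24.5
finger_force: 0.0
[ 572.69749504 -230.21581545   31.96569539] [ 3.14152863e+00 -2.60076173e-04  1.81746397e-01]
```

```bash
python3 -m pendant '{"dp":[[0,0,0.002],[0,0,0.002],[0,0,0.002],[0,0,0.002],[0,0,0.002]],"rotation":[[0,0,0.013],[0,0,0.013],[0,0,0.013],[0,0,0.013],[0,0,0.013]]}' 0; python3 -m pendant '{"dp":[[0,0,-0.02],[0,0,-0.05],[0,0,-0.08],[0,0,-0.11],[0,0,-0.14],[0,0,-0.14]],"rotation":[[0,0,0],[0,0,0],[0,0,0],[0,0,0],[0,0,0],[0,0,0]]}' 0; python3 -c "
from h import *
to((615,43,200),.17)"
```

```text
time: 3.95
tool_pos: [572.8, -230.1, 30.0]
tcp_rot: [3.142, -0.0, 0.169]
contact_force: [-1.2, 1.1, 5.0]
grip_width: 15.7
finger_force: 30.0
time: 4.7
tool_pos: [573.6, -230.7, 171.3]
tcp_rot: [3.139, -0.003, 0.169]
contact_force: [-0.3, -0.3, -2.9]
grip_width: 15.8
finger_force: 30.0
dp [ 0.0869 -0.2628 -0.0291] rot [ 0.0025 -0.0033 -0.0012]
```

```bash
python3 -m pendant '{"dp":[[0.003,-0.010,0],[0.011,-0.034,0],[0.022,-0.07,0],[0.035,-0.11,0],[0.048,-0.15,0.005],[0.061,-0.19,0.01],[0.072,-0.225,0.02],[0.079,-0.247,0.025]],"rotation":[[0,0,0],[0,0,0],[0,0,0],[0,0,0],[0,0,0],[0,0,0],[0,0,0],[0,0,0]]}' 0; python3 -m pendant '{"dp":[[0.002,-0.01,0.003],[0.004,-0.016,0.006],[0.004,-0.016,0.006],[0.004,-0.016,0.006]],"rotation":[[0,0,0],[0,0,0],[0,0,0],[0,0,0]]}' 0; python3 -c "
from h import *
from plant import get_obs
to((611,41.3,140),.17)
c=snap('top',2);s=snap('scene',2);o=get_obs();print(o['tool_pos'],o['tcp_rot'],o['grip_width'])
w,h=66,50
cr=lambda c,u,v:cv2.resize(c['pixels'][v-h:v+h,u-w:u+w],None,fx=3,fy=3)
cv2.imwrite('pics/b.png',np.hstack([cr(s,300,200),cr(c,316,216)])[:,:,::-1])"
```

```text
time: 5.7
tool_pos: [607.5, 29.4, 141.9]
tcp_rot: [-3.14, 0.004, 0.171]
contact_force: [0.6, -0.1, -1.9]
grip_width: 15.7
finger_force: 30.0
time: 6.2
tool_pos: [610.4, 42.2, 138.9]
tcp_rot: [3.141, -0.0, 0.168]
contact_force: [0.3, -0.0, -1.1]
grip_width: 15.7
finger_force: 30.0
dp [ 0.0005  0.001  -0.0011] rot [ 0.0002 -0.0003 -0.0021]
[610.41812597  42.23773239 139.06125844] [ 3.14146730e+00 -5.02096606e-04  1.67738904e-01] 15.593091789000821
```

View pics/b.png

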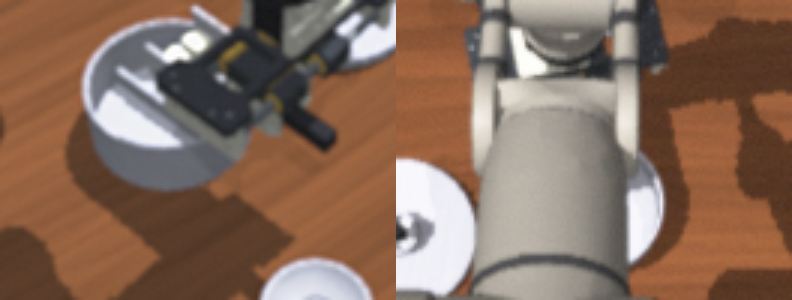

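```bash
python3 -c "
from h import *
s=load('scene',2)
tcp=np.array([610.4,42.2,139])
for y in(-29,0,29): print('wall',y,proj(s,tcp+rz(np.array([[-120,y,4.]]),.168)).round(1))
for x in(-70,70): print('div',x,proj(s,np.array([477,20,0])+rz(np.array([[x,0,27.]]),.17)).round(1))
"
```

```text
wall -29 [[282.7 165.3]]
wall 0 [[291.1 158.8]]
wall 29 [[299.3 152.5]]
div -70 [[272.5 172. ]]
div 70 [[308.6 198.7]]
```

```bash
cat >> h.py <<'E'
def pour(th,a=18,z=66,frm=None,lat=0):
    c,s=np.cos(th),np.sin(th); A=a+120*c-27*s
    P=np.array([478+A*np.cos(.168)-lat*.167,19.5+A*np.sin(.168)+lat*.986,z+120*s+27*c]); to(P,.168,th,frm); return P
E
python3 -c "
from h import *
pour(.2)
c,s=np.cos(.2),np.sin(.2)
P0=pour(.2)
for th in(.26,.32,.38,.44,.5,.56,.62): pour(th,frm=(P0,.168,.2))
"
```

```text
dp [-0.0041  0.0003  0.0228] rot [ 0.0002  0.1995 -0.0002]
dp [-0.0041  0.0003  0.0228] rot [ 0.0002  0.1995 -0.0002]
dp [-0.0018  0.     -0.0071] rot [-0.    0.06  0.  ]
dp [-0.0041  0.     -0.0142] rot [-0.    0.12  0.  ]
dp [-0.0068  0.     -0.021 ] rot [-0.    0.18  0.  ]
dp [-0.0099  0.     -0.0278] rot [-0.    0.24  0.  ]
dp [-0.0133  0.     -0.0343] rot [-0.   0.3  0. ]
dp [-0.0172  0.     -0.0405] rot [-0.    0.36  0.  ]
dp [-0.0214  0.     -0.0466] rot [-0.    0.42  0.  ]
```

```bash
python3 -m pendant '{"dp":[[-0.001,0,0.005],[-0.002,0,0.011],[-0.003,0,0.017],[-0.004,0,0.023],[-0.004,0,0.023],[-0.004,0,0.023]],"rotation":[[0,0.05,0],[0,0.1,0],[0,0.15,0],[0,0.2,0],[0,0.2,0],[0,0.2,0]]}' 0; python3 -m pendant '{"dp":[[-0.001,0,-0.0035],[-0.002,0,-0.007],[-0.003,0,-0.0105],[-0.004,0,-0.014],[-0.0055,0,-0.0175],[-0.007,0,-0.021],[-0.007,0,-0.021],[-0.007,0,-0.021]],"rotation":[[0,0.03,0],[0,0.06,0],[0,0.09,0],[0,0.12,0],[0,0.15,0],[0,0.18,0],[0,0.18,0],[0,0.18,0]]}' 0; python3 -c "
from h import *
pour(.5)
s=snap('scene',3);c=snap('top',3)
w,h=66,50
cr=lambda c,u,v:cv2.resize(c['pixels'][v-h:v+h,u-w:u+w],None,fx=3,fy=3)
cv2.imwrite('pics/c.png',np.hstack([cr(s,300,190),cr(c,316,216)])[:,:,::-1])"
```

```text
time: 7.05
tool_pos: [606.9, 42.1, 116.4]
tcp_rot: [3.141, -0.2, 0.168]
contact_force: [0.2, 0.4, -2.4]
grip_width: 15.7
finger_force: 30.0
time: 8.05
tool_pos: [596.1, 40.5, 135.4]
tcp_rot: [3.141, -0.38, 0.169]
contact_force: [1.1, -0.2, -1.8]
grip_width: 16.2
finger_force: 30.0
dp [-0.0045  0.0009 -0.0146] rot [-0.0002  0.1198  0.0008]
```

View pics/c.png

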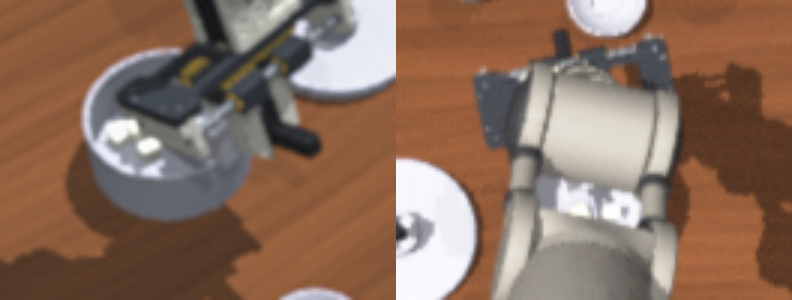

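The tablets are coming out: two lie in the near half of the tin at about (120,130) and (148,148) in the crop. I'll keep tilting.

```bash
python3 -m pendant '{"dp":[[-0.002,0,-0.005],[-0.004,0,-0.010],[-0.006,0,-0.015],[-0.008,0,-0.019],[-0.010,0,-0.023],[-0.013,0,-0.027],[-0.013,0,-0.027],[-0.013,0,-0.027]],"rotation":[[0,0.04,0],[0,0.08,0],[0,0.12,0],[0,0.16,0],[0,0.2,0],[0,0.24,0],[0,0.24,0],[0,0.24,0]]}' 0; python3 -c "
from h import *
from plant import get_obs; print(get_obs()['contact_force'])
s=snap('scene',4);c=snap('top',4)
w,h=66,50
cr=lambda c,u,v:cv2.resize(c['pixels'][v-h:v+h,u-w:u+w],None,fx=3,fy=3)
cv2.imwrite('pics/d.png',np.hstack([cr(s,300,190),cr(c,330,216)])[:,:,::-1])"
```

```text
time: 9.15
tool_pos: [574.8, 35.2, 157.9]
tcp_rot: [-3.138, -0.617, 0.169]
contact_force: [-0.1, 0.6, -1.2]
grip_width: 15.6
finger_force: 30.0
[-0.05738762  0.59397726 -1.17914733]
```

View pics/d.png

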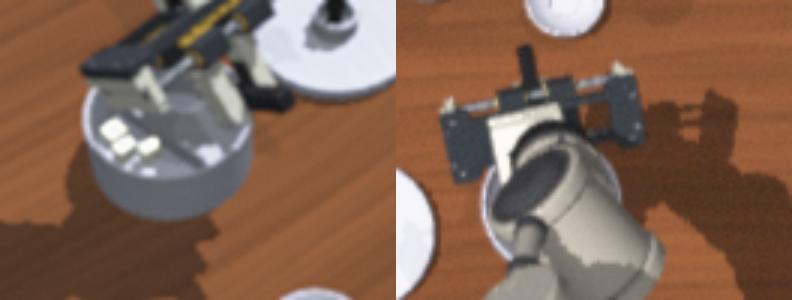

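Three tablets lie in the near half at about (115,130), (123,147) and (148,147). The force reading matches an empty scoop. I'll raise it clear, still tilted, and look into the tin.

```bash
python3 -m pendant '{"dp":[[0.01,0,-0.006],[0.025,0,-0.012],[0.045,0,-0.02],[0.065,0,-0.025],[0.085,0,-0.03],[0.095,0,-0.031],[0.095,0,-0.031]],"rotation":[[0,0,0],[0,0,0],[0,0,0],[0,0,0],[0,0,0],[0,0,0],[0,0,0]]}' 0; python3 -c "
from h import *
from plant import get_obs; print(get_obs()['contact_force'])
s=snap('scene',5);c=snap('top',5)
w,h=50,50
cr=lambda c,u,v:cv2.resize(c['pixels'][v-h:v+h,u-w:u+w],None,fx=4,fy=4)
cv2.imwrite('pics/e.png',np.hstack([cr(s,290,180),cr(c,320,216)])[:,:,::-1])"
```

```text
time: 10.12
tool_pos: [633.3, 45.3, 238.0]
tcp_rot: [-3.137, -0.617, 0.169]
contact_force: [-0.4, 0.3, -0.7]
grip_width: 15.7
finger_force: 30.0
[-0.35309634  0.30294859 -0.71058352]
```

View pics/e.png

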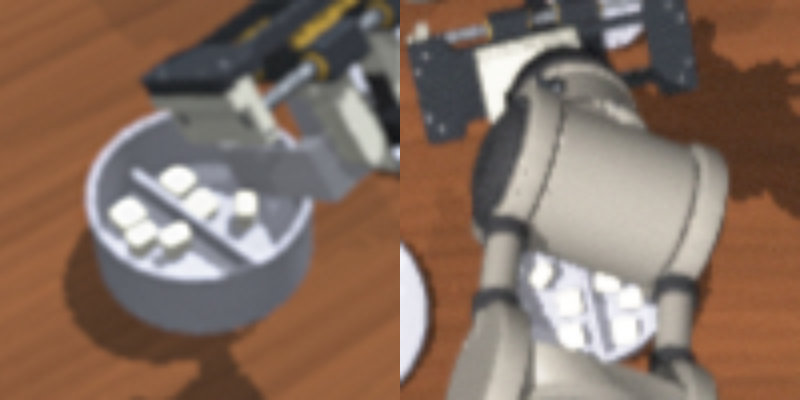

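All six tablets are in the tin, three on each side of the divider. The scoop now goes back to its original spot.

```bash
python3 -c "
from h import *
to((572.5,-230.2,100),.168)"
```

```text
dp [-0.1648  0.2618  0.0498] rot [-0.0051 -0.615   0.0021]
```

```bash
python3 -m pendant '{"dp":[[-0.015,0.03,0],[-0.04,0.075,0.01],[-0.07,0.12,0.02],[-0.1,0.165,0.03],[-0.13,0.21,0.04],[-0.15,0.245,0.047],[-0.165,0.262,0.05],[-0.165,0.262,0.05]],"rotation":[[0,-0.1,0],[0,-0.2,0],[0,-0.3,0],[0,-0.4,0],[0,-0.5,0],[0,-0.6,0],[-0.005,-0.615,0.002],[-0.005,-0.615,0.002]]}' 0; python3 -c "
from h import *
to((572.5,-230.2,31),.168)"
```

```text
time: 11.22
tool_pos: [572.2, -230.5, 99.3]
tcp_rot: [-3.14, -0.001, 0.166]
contact_force: [0.4, 0.2, -1.5]
grip_width: 15.8
finger_force: 30.0
dp [ 0.0003 -0.0002  0.0683] rot [-0.0018 -0.0009 -0.0017]
```

```bash
python3 -m pendant '{"dp":[[0,0,0.025],[0,0,0.045],[0,0,0.058],[0,0,0.065],[0,0,0.069],[0,0,0.069]],"rotation":[[0,0,0],[0,0,0],[0,0,0],[0,0,0],[0,0,0],[0,0,0]]}' 0; python3 -m pendant '{"dp":[[0,0,0],[0,0,0],[0,0,0],[0,0,0]],"rotation":[[0,0,0],[0,0,0],[0,0,0],[0,0,0]]}' 0.06; python3 -m pendant '{"dp":[[0,0,-0.03],[0,0,-0.08],[0,0,-0.13],[0,0,-0.18],[0,0,-0.19]],"rotation":[[0,0,0],[0,0,0],[0,0,0],[0,0,0],[0,0,0]]}'; python3 -c "
from h import *
c=snap('top',6);s=snap('scene',6)
for yaw in(0.168,-1.4,1.74): to((458,233,160),yaw)"
```

```text
time: 11.98
tool_pos: [573.8, -230.5, 32.1]
tcp_rot: [3.141, -0.002, 0.168]
contact_force: [0.1, -0.4, -0.7]
grip_width: 16.0
finger_force: 30.0
time: 12.48
tool_pos: [573.7, -230.6, 32.0]
tcp_rot: [3.141, -0.002, 0.168]
contact_force: [0.1, -0.7, 0.5]
grip_width: 51.2
finger_force: 0.0
time: 13.1
tool_pos: [574.6, -231.2, 226.2]
tcp_rot: [3.136, -0.008, 0.168]
contact_force: [0.7, -0.1, -0.6]
grip_width: 60.0
finger_force: 0.0
dp [-0.0367 -0.4766  0.0619] rot [ 0.0021 -0.0039 -0.0001]
dp [-0.0367 -0.4766  0.0619] rot [-1.4000e-03 -4.7000e-03  1.5679e+00]
dp [-0.0367 -0.4766  0.0619] rot [ 4.7000e-03 -1.4000e-03 -1.5721e+00]
```

```bash
python3 -m pendant '{"dp":[[-0.003,-0.04,0.005],[-0.007,-0.1,0.015],[-0.012,-0.16,0.03],[-0.017,-0.22,0.045],[-0.022,-0.28,0.06],[-0.027,-0.34,0.06],[-0.031,-0.4,0.06],[-0.035,-0.46,0.06]],"rotation":[[0,0,0],[0,0,0],[0,0,0],[0,0,0],[0,0,0],[0,0,0],[0,0,0],[0,0,0]]}' 0.06; python3 -m pendant '{"dp":[[-0.001,-0.016,0],[-0.001,-0.016,0],[-0.001,-0.016,0],[-0.001,-0.016,0]],"rotation":[[0,0,0],[0,0,0],[0,0,0],[0,0,0]]}'; python3 -c "
from h import *
s=snap('scene',7);c=snap('top',7);to((458,233.2,61),.168)
w,h=50,50
cr=lambda c,u,v:cv2.resize(c['pixels'][v-h:v+h,u-w:u+w],None,fx=4,fy=4)
cv2.imwrite('pics/f.png',np.hstack([cr(s,345,145),cr(s,216,250)])[:,:,::-1])"
```

```text
time: 14.2
tool_pos: [460.2, 218.6, 159.6]
tcp_rot: [3.141, 0.001, 0.168]
contact_force: [1.1, -0.2, 0.8]
grip_width: 60.2
finger_force: 0.0
time: 14.7
tool_pos: [458.7, 231.3, 161.3]
tcp_rot: [3.141, -0.002, 0.166]
contact_force: [0.7, -0.2, -0.4]
grip_width: 59.9
finger_force: 0.0
dp [-0.0007 -0.0017  0.1005] rot [ 0.0006 -0.002  -0.002 ]
```

View pics/f.png

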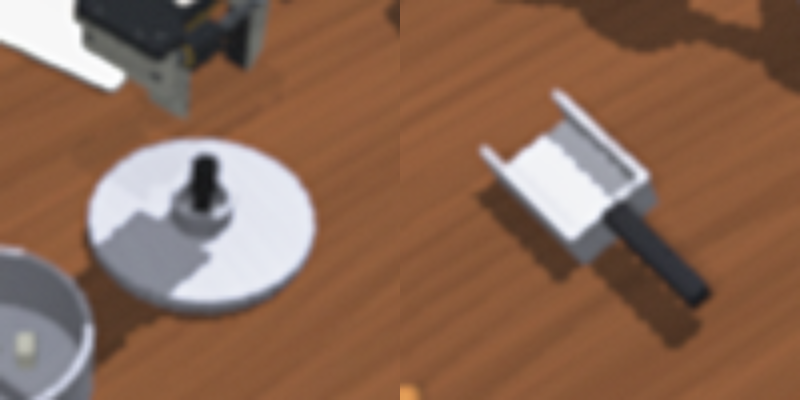

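The scoop lies flat and empty and the lids are untouched, with the knob at (345,140). Now descend onto the knob.

```bash
python3 -m pendant '{"dp":[[-0.001,-0.002,0.03],[-0.001,-0.002,0.06],[-0.001,-0.002,0.085],[-0.001,-0.002,0.099],[-0.001,-0.002,0.1],[-0.001,-0.002,0.1]],"rotation":[[0,0,0],[0,0,0],[0,0,0],[0,0,0],[0,0,0],[0,0,0]]}' ; python3 -m pendant '{"dp":[[0,0,0],[0,0,0],[0,0,0],[0,0,0],[0,0,0],[0,0,0],[0,0,0]],"rotation":[[0,0,0],[0,0,0],[0,0,0],[0,0,0],[0,0,0],[0,0,0],[0,0,0]]}' 0
```

```text
time: 15.55
tool_pos: [457.8, 234.6, 62.3]
tcp_rot: [3.141, -0.003, 0.168]
contact_force: [0.6, 0.3, 0.3]
grip_width: 60.1
finger_force: 0.0
time: 16.42
tool_pos: [457.2, 234.6, 61.6]
tcp_rot: [3.141, -0.002, 0.168]
contact_force: [-0.9, 0.1, 1.7]
grip_width: 21.3
finger_force: 30.0
```

```bash
python3 -m pendant '{"dp":[[0,0,-0.01],[0,0,-0.03],[0,0,-0.055],[0,0,-0.08],[0,0,-0.095],[0,0,-0.1],[0,0,-0.1]],"rotation":[[0,0,0],[0,0,0],[0,0,0],[0,0,0],[0,0,0],[0,0,0],[0,0,0]]}' 0;  python3 -m pendant '{"dp":[[-0.001,0.01,0],[-0.003,0.035,0],[-0.006,0.07,0],[-0.009,0.11,0],[-0.012,0.15,0],[-0.014,0.185,0],[-0.016,0.207,0],[-0.016,0.215,0]],"rotation":[[0,0,0],[0,0,0],[0,0,0],[0,0,0],[0,0,0],[0,0,0],[0,0,0],[0,0,0]]}' 0; python3 -m pendant '{"dp":[[0,0,0],[0,0,0],[0,0,0]],"rotation":[[0,0,0],[0,0,0],[0,0,0]]}'
python3 - <<'E'
from h import *
from plant import get_obs
s=snap('scene',8);c=snap('top',8);o=get_obs();print(o['tool_pos'],o['tcp_rot'])
w,h=66,66
cr=lambda c,u,v:cv2.resize(c['pixels'][v-h:v+h,u-w:u+w],None,fx=3,fy=3)
cv2.imwrite('pics/g.png',np.hstack([cr(s,290,170),cr(c,320,226)])[:,:,::-1])
E
```

```text
time: 17.3
tool_pos: [456.7, 234.4, 161.2]
tcp_rot: [3.141, -0.001, 0.168]
contact_force: [0.9, -0.3, -3.5]
grip_width: 21.6
finger_force: 30.0
time: 18.3
tool_pos: [476.7, 18.4, 161.0]
tcp_rot: [3.141, -0.001, 0.166]
contact_force: [-0.9, -0.3, -3.5]
grip_width: 21.2
finger_force: 30.0
time: 18.68
tool_pos: [477.0, 20.7, 161.5]
tcp_rot: [3.141, -0.002, 0.169]
contact_force: [0.5, 0.5, -3.3]
grip_width: 21.4
finger_force: 30.0
[477.06806324  20.49327863 161.57952311] [ 3.14113360e+00 -1.97355739e-03  1.68990170e-01]
```

View pics/g.png

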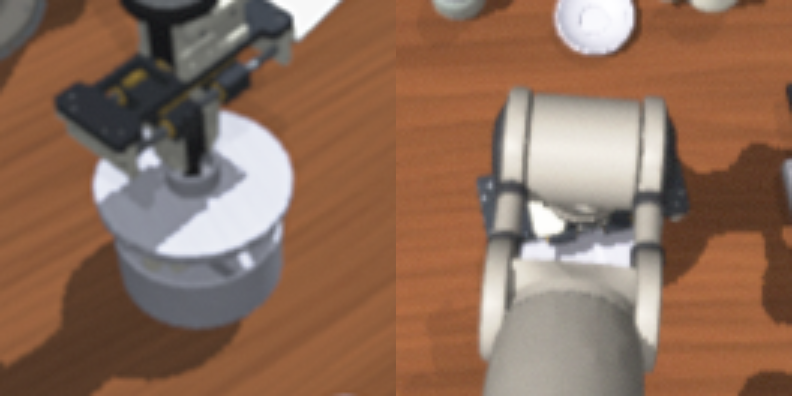

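The nested lids hang level above the tin. In the scene view the plate spans columns 94–293 of the crop, with the tin centred below it. I'll check the offset numerically.

Run:
```python
from h import *
s=load('scene',8)
ct=mask(s,(330,165)) 
lid=np.r_[circ(84,3),circ(84,16)]
h0=resid(s,ct,[lid+[477,20,100]])
ct=ct[(abs(h0)<3)]
print(len(ct),ct.min(0),ct.max(0))
for tilt in(0,1):
  def f(p):
    L=lid
    if tilt: L=Ro.from_rotvec([p[2]/100,p[3]/100,0]).apply(lid)
    return resid(s,ct,[L+[p[0],p[1],100]])
  r=least_squares(f,[478,21]+[.1,.1]*tilt,loss="soft_l1",f_scale=.3,diff_step=1e-4)
  print(r.x.round(2),np.median(abs(f(r.x))).round(2))
```

```text
354 [254.125 137.875] [321.375 187.625]
[476.36  21.3 ] 0.32
[476.97  20.4    0.87   8.32] 0.39
```

The offset is about 1 mm, inside the play, so I'm lowering slowly.

```bash
python3 -m pendant '{"dp":[[0,0,0.008],[0,0,0.017],[0,0,0.026],[0,0,0.034],[0,0,0.039],[0,0,0.042],[0,0,0.044],[0,0,0.044]],"rotation":[[0,0,0],[0,0,0],[0,0,0],[0,0,0],[0,0,0],[0,0,0],[0,0,0],[0,0,0]]}' 0; python3 -m pendant '{"dp":[[0,0,0.001],[0,0,0.002],[0,0,0.0025],[0,0,0.0025]],"rotation":[[0,0,0],[0,0,0],[0,0,0],[0,0,0]]}' 0
```

```text
time: 19.77
tool_pos: [477.3, 19.9, 117.6]
tcp_rot: [3.141, -0.002, 0.168]
contact_force: [-0.1, 0.2, -3.4]
grip_width: 21.1
finger_force: 30.0
time: 20.27
tool_pos: [477.3, 19.9, 115.5]
tcp_rot: [3.141, -0.002, 0.168]
contact_force: [-2.6, 0.5, 2.4]
grip_width: 21.3
finger_force: 30.0
```

Seated: contact came at the expected height. I'll release, then check with a picture.

```bash
python3 -m pendant '{"dp":[[0,0,0],[0,0,0],[0,0,0],[0,0,0],[0,0,0],[0,0,0],[0,0,0],[0,0,0]],"rotation":[[0,0,0],[0,0,0],[0,0,0],[0,0,0],[0,0,0],[0,0,0],[0,0,0],[0,0,0]]}' 0.09
python3 - <<'E'
from h import *
s=snap('scene',9)
w,h=66,66
cr=lambda c,u,v:cv2.resize(c['pixels'][v-h:v+h,u-w:u+w],None,fx=4,fy=4)
cv2.imwrite('pics/h.png',cr(s,290,170)[:,:,::-1])
ct=mask(s,(310,190)); lid=np.r_[circ(84,3),circ(84,16)]
ct=ct[abs(resid(s,ct,[lid+[477,20,54]]))<3]
f=lambda p:resid(s,ct,[lid+[p[0],p[1],54]])
r=least_squares(f,[478,21],loss="soft_l1",f_scale=.3,diff_step=1e-4);print(r.x,np.median(abs(f(r.x))))
to((477.3,19.9,92.5),.168)
E
```

```text
time: 21.28
tool_pos: [477.2, 19.9, 115.1]
tcp_rot: [3.141, -0.002, 0.168]
contact_force: [0.3, 0.3, -0.5]
grip_width: 89.6
finger_force: 0.0
[477.71491032  19.4111445 ] 0.2705708503777846
dp [ 0.     -0.      0.0226] rot [ 0.0005 -0.002  -0.0001]
```

View pics/h.png

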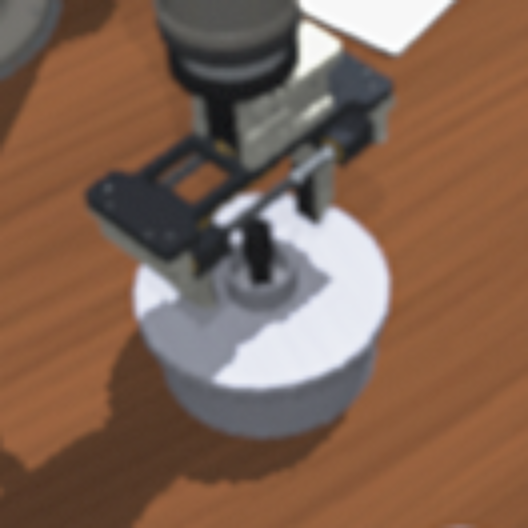

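The lids sit level on the tin and the open fingers straddle the collar at about (260,285) in the crop. Now grip the collar and lift.

```bash
python3 -m pendant '{"dp":[[0,0,0.008],[0,0,0.015],[0,0,0.02],[0,0,0.022],[0,0,0.022]],"rotation":[[0,0,0],[0,0,0],[0,0,0],[0,0,0],[0,0,0]]}' 0.09; python3 -m pendant '{"dp":[[0,0,0],[0,0,0],[0,0,0],[0,0,0],[0,0,0],[0,0,0],[0,0,0],[0,0,0]],"rotation":[[0,0,0],[0,0,0],[0,0,0],[0,0,0],[0,0,0],[0,0,0],[0,0,0],[0,0,0]]}' 0
```

```text
time: 21.95
tool_pos: [477.2, 19.9, 92.9]
tcp_rot: [3.141, -0.002, 0.168]
contact_force: [0.3, -0.7, 0.9]
grip_width: 90.1
finger_force: 0.0
time: 22.95
tool_pos: [477.3, 19.9, 93.1]
tcp_rot: [3.141, -0.002, 0.168]
contact_force: [0.8, -0.3, 0.4]
grip_width: 47.3
finger_force: 30.0
```

```bash
python3 -m pendant '{"dp":[[0,0,-0.003],[0,0,-0.009],[0,0,-0.017],[0,0,-0.027],[0,0,-0.037],[0,0,-0.047],[0,0,-0.057],[0,0,-0.067]],"rotation":[[0,0,0],[0,0,0],[0,0,0],[0,0,0],[0,0,0],[0,0,0],[0,0,0],[0,0,0]]}' 0; python3 -m pendant '{"dp":[[0,0,-0.01],[0,0,-0.018],[0,0,-0.022],[0,0,-0.022],[0,0,-0.022],[0,0,-0.022]],"rotation":[[0,0,0],[0,0,0],[0,0,0],[0,0,0],[0,0,0],[0,0,0]]}' 0
python3 - <<'E'
from h import *
s=snap('scene',10)
cv2.imwrite('pics/i.png',cv2.resize(s['pixels'][94:234,200:380],None,fx=4,fy=4)[:,:,::-1])
E
```

```text
time: 23.95
tool_pos: [477.1, 19.9, 160.8]
tcp_rot: [3.141, -0.002, 0.168]
contact_force: [0.0, -0.1, -1.2]
grip_width: 47.6
finger_force: 30.0
time: 24.7
tool_pos: [476.9, 19.9, 181.8]
tcp_rot: [3.141, -0.001, 0.168]
contact_force: [-0.8, -0.4, -1.4]
grip_width: 47.5
finger_force: 30.0
```

View pics/i.png

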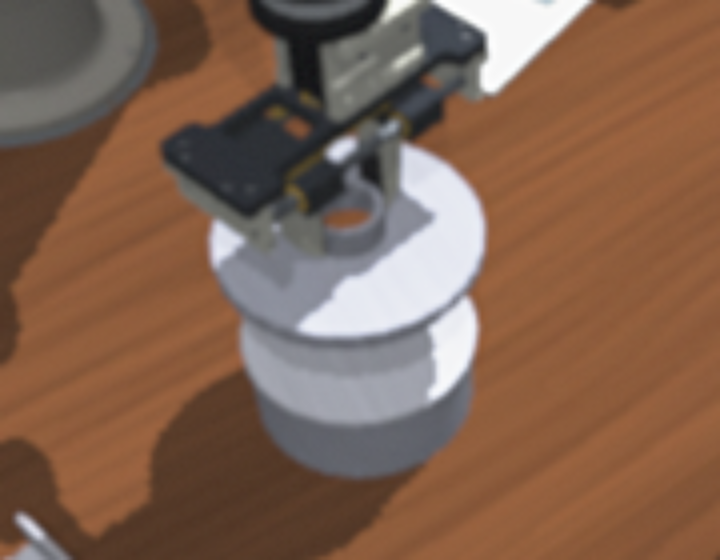

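The outer lid is held level about 89 mm above where it rested. Its collar hole at (350,215) shows no knob in it, and the inner lid is still seated. Handing in.

```bash
python3 -c "
from plant import workorder
print(workorder.close_job())"
```

```text
the job is handed in; nothing more can be done
None
```

The job is handed in at about 25 s robot time, with no verdict returned: six tablets are in the tin, three on each side of the divider; the empty scoop lies flat on the table; the inner lid is seated; and the outer lid is held level over the tin, about 29 mm above the knob.

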